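# Trace the gait line of a foot sensor plate

### The arm

A 6-joint arm with a two-finger parallel gripper is mounted at the origin on the work surface. World frame = base frame: x ahead of the robot, y to its left, z up, the work surface at z = 0. Lengths are in m, angles in rad, forces in N, time in s.
With the tool pointing down it reaches from about 0.275 to 0.825 m from the base axis. Payload 4.9 kg.
Tool frame: the origin (TCP) lies midway between the tips of the shut fingers; the grasp point (between the pads) lies behind it (arm.grip_point_offset is the z of the grasp point in the tool frame, in m); z points along the fingers, y is the direction in which the jaws open and shut (so a half turn about z gives the same grasp; the last joint's range is limited). The gripper opens to 85 mm and grips with 20 to 120 N. Pads are 22 mm wide; open, the fingers measure 114 mm over their backs; the gripper's body (76 mm by 85 mm) begins 54 mm behind the grasp point. The pads swing forward as they close: fully open they stand 13 mm farther back than shut.
Start: joints at [-1.429, 0.326, -0.193, 1.052, 0, 1.437], TCP at [0.15, -0.529, 0.231] pointing down, gripper open.
Joint ranges: [-2.65, 2.65], [-0.97, 1.79], [-1.3, 1.35], [-1.93, 2.1], [-1.47, 1.37], [-3.14, 3.14]. Speed limits (rad/s): [2.57, 2.57, 3.14, 3.14, 3.14, 3.14].

### API

Orientations are given as a unit quaternion [x, y, z, w].
In Python, from rig import arm, cams, trace, landmark_of gives the robot as it stands.
- The arm moves only by the tool arm_command, never from a script. Its argument "commands" is one flat list of numbers, 7 for each row, row after row: the closure, from 0 (fully open) to 1 (shut), then the shift along the tool's x, y, z in mm, then the turn, a rotation vector about the tool's x, y, z in rad. In form: [claw, x, y, z, ax, ay, az, claw, x, y, z, ax, ay, az, ...]. A call has 1 to 10 rows; each row shifts and turns the pose as measured when the row begins, along the tool's axes as they then stand; what a row does not reach is not made up. A row lasts 1/12 s, in which the tool goes at most 41.7 mm and 7.16 degrees, less where a joint would pass 70% of its speed; a pose out of reach is approached as far as the arm can. A call is refused whole if a number of a shift passes 41.7 or a number of a turn 0.125, either way. A call with a gripper value outside its range is refused whole. The fingers move at their own pace and stop on an object; "newtons" is the grip in N (left out, the last holds). Time passes only in rows, so rows that do not move let the fingers close. It gives the time, the measured TCP pose, the force and the opening at its end, in the units of the state.
- arm.state(): the state, without advancing time (a new reading comes with each control period).
- cams.grab_frame(name): name is "scene" or "side" or "wrist"; returns a dict with "frame" (384x512x3 uint8, red, green, blue), "intrinsics" (3x3 intrinsics, pixels), "distortion" ([k1, k2, p1, p2, k3] as OpenCV has them; the pictures are not rectified), "origin" and "orientation" of the camera in the world; the wrist camera has in their place "T_tool_cam" (4x4, takes a point from camera to tool coordinates, whose origin is the TCP and whose axes are the flange's). Camera axes: x right, y down, z forward; pixel columns grow to the right and rows downward; lengths in m; the calibration is good to about 2 mm. A picture is of the moment at which its call begins: read the wrist's pose just before it. There is no depth.
- arm.job_done(): hands the job in, once; it reports no verdict.
Trained networks look in a picture, given as the dict that the camera call returned (one of the last four; its "shot" number tells which), for a name from the list of things; names that differ only in an ending like _2 or _b are one class to them, and where a whole thing is asked for, a point or a joint stands for the part that bears it (a point fixed in the world has none). Each returns a list of dicts, best first, with "confidence" (0 to 1); they miss things now and then, are a little off and sometimes report something else, mostly with a low value. They report only what shows in the picture. A call takes as long as a camera call.
- trace(thing, picture): "region" (384x512 bool, what is visible of it) and "box" ([centre column, centre row, width, height] in pixels, round what is visible of it).
- landmark_of(thing, picture): "location" ([column, row] in pixels: a listed point, or the origin of a listed thing).
The state is a dict: "clock": time; "qpos": joint angles; "qd": joint speeds; "joint_efforts": joint torques, N m; "eef_pos": TCP position; "eef_rot": TCP orientation; "ft_force": force on the tool from outside, world axes, zero at the start; "ft_torque": the same for the moment, N m; "width": finger opening in m.
Only numpy, scipy, OpenCV 4.12 (cv2) and the standard library are available. Lean on these libraries where they do the work, as an engineer would, in place of code of your own. Each camera call takes 0.05 s, during which the arm holds its last target. There are 200 camera calls.

### The job

Check the blue foot-shaped sensor plate: trace its white gait line from heel to toe with the fingertips, pressing each of the six spring pads lightly down in turn, one at a time, from the yellow heel pad through the four white ones to the red toe pad. Press so that each pad clearly gives but do not bear down hard, do not shove or lift the plate, and leave everything else on the bench where it is. Finish while still holding the red toe pad lightly part-way down with the fingertips.

Things in the scene. Friction and masses are not known exactly. Their poses are not given: they have to be found in the camera images.
- plate: blue foot-shaped plate loose on the bench, turned any way, about 2.2 kg, 272 mm long, 84 mm (heel) to 104 mm (forefoot) wide, top face 18 mm up. Origin: underside, midline, heel edge at x -137, toe edge at +135; x points heel to toe, z up. Along its curved white gait line: six spring pads, 28 mm across, domed, 10 mm above the face when up, 36 to 41 mm apart: yellow (heel), four white, red (toe)
- pad1_top (a point): crown of the heel (yellow) pad, at x -100, y 0 mm in the plate's frame, 28 mm above the bench when the pad is up; it moves down with the pad
- pad1 (a joint): how far the heel (yellow) pad is pressed down: 0 up, 0.008 m bottomed; spring return, about 0.7 N to start moving and 0.6 N more per mm (5.5 N at the bottom, rigid beyond)
- pad2_top (a point): crown of the second (white) pad, at x -60, y -7 mm in the plate's frame, 28 mm above the bench when the pad is up; it moves down with the pad
- pad2 (a joint): how far the second (white) pad is pressed down: 0 up, 0.008 m bottomed; spring return, about 0.7 N to start moving and 0.6 N more per mm (5.5 N at the bottom, rigid beyond)
- pad3_top (a point): crown of the third (white) pad, at x -20, y -14 mm in the plate's frame, 28 mm above the bench when the pad is up; it moves down with the pad
- pad3 (a joint): how far the third (white) pad is pressed down: 0 up, 0.008 m bottomed; spring return, about 0.7 N to start moving and 0.6 N more per mm (5.5 N at the bottom, rigid beyond)
- pad4_top (a point): crown of the fourth (white) pad, at x 20, y -15 mm in the plate's frame, 28 mm above the bench when the pad is up; it moves down with the pad
- pad4 (a joint): how far the fourth (white) pad is pressed down: 0 up, 0.008 m bottomed; spring return, about 0.7 N to start moving and 0.6 N more per mm (5.5 N at the bottom, rigid beyond)
- pad5_top (a point): crown of the fifth (white) pad, at x 60, y -4 mm in the plate's frame, 28 mm above the bench when the pad is up; it moves down with the pad
- pad5 (a joint): how far the fifth (white) pad is pressed down: 0 up, 0.008 m bottomed; spring return, about 0.7 N to start moving and 0.6 N more per mm (5.5 N at the bottom, rigid beyond)
- pad6_top (a point): crown of the toe (red) pad, at x 96, y 14 mm in the plate's frame, 28 mm above the bench when the pad is up; it moves down with the pad
- pad6 (a joint): how far the toe (red) pad is pressed down: 0 up, 0.008 m bottomed; spring return, about 0.7 N to start moving and 0.6 N more per mm (5.5 N at the bottom, rigid beyond)
- rotator: green anodized rotator, 48 mm across, 38 mm tall, loose; origin under its centre; not part of the job
- cushion: black rubber heel cushion, 50 x 36 x 26 mm, loose; origin under its centre; not part of the job
- swivel: steel swivel block, 38 mm square with a short round stud on top, 40 mm tall, loose; origin under its centre; not part of the job
- nut: brass collar nut, a ring 42 mm across with a 28 mm bore, 16 mm tall, loose; origin under its centre; not part of the job
- wrench: steel wrench lying flat, 160 mm long, loose, away to the right of the plate; x along the wrench; not part of the job
- bottle: small blue bottle with a red cap, 34 mm across, 75 mm tall, loose, away to the left of the plate; origin under its centre; not part of the job

How it is judged:
By the outcome, as a careful person would: the job done as asked, in the order asked, and still so for the second after the job is handed in, while the arm keeps its last pose, push and grip.
It also fails if it takes over 53 s, if anything falls off the work surface, if the arm or the gripper's body presses on something with over 40 N, if the wrist force passes 120 N, or if a joint passes its speed limit or range.

## Working session

There is one attempt and no reset: what is moved stays moved. The work goes in short steps, Python scripts to look and compute and a tool call to move; the robot and the scene stay as the last step left them, time stands still between calls to the robot, and variables do not carry over. Pictures are saved under pics/ and viewed, about 8 in all and at most 12, crops included, and the job is handed in when it is done.

Besides the shell and the picture viewer there is one more tool, called after ">>>" as name(argument=value, ...) on one line, values as JSON. arm_command: Moves the arm, as the interface text tells. Its arguments: {"type":"object","properties":{"commands":{"type":"array"},"newtons":{"type":"number"}},"required":["commands"]}

```bash
mkdir -p pics; cat > h.py <<'E'
import numpy as np, cv2
from scipy.spatial.transform import Rotation as R
from rig import arm, cams, trace, landmark_of
PADS=np.array([[-100,0],[-60,-7],[-20,-14],[20,-15],[60,-4],[96,14]])/1000.
def pose(s=None):
    s=s or arm.state(); return np.array(s['eef_pos']),R.from_quat(s['eef_rot'])
def camRT(f,st=None):
    if 'T_tool_cam' in f:
        p,r=pose(st); T=np.array(f['T_tool_cam']); return p+r.apply(T[:3,3]), r.as_matrix()@T[:3,:3]
    o=np.array(f['orientation']); 
    return np.array(f['origin']), (R.from_quat(o).as_matrix() if o.size==4 else o.reshape(3,3))
def toplane(f,px,z,st=None):
    o,M=camRT(f,st)
    u=cv2.undistortPoints(np.array(px,float).reshape(1,1,2),np.array(f['intrinsics']),np.array(f['distortion'])).ravel()
    d=M@np.array([u[0],u[1],1]); return o+d*(z-o[2])/d[2]
def fit(W):  # W: dict pad index->xy ; returns yaw, t
    i=sorted(W); A=PADS[i]; B=np.array([W[k][:2] for k in i]); a=A.mean(0); b=B.mean(0)
    H=(A-a).T@(B-b); th=np.arctan2(H[0,1]-H[1,0],H[0,0]+H[1,1]); c,s=np.cos(th),np.sin(th); Q=np.array([[c,-s],[s,c]])
    t=b-Q@a; return th,t,(Q@PADS.T).T+t,np.linalg.norm((Q@A.T).T+t-B,axis=1)
def save(f,n): cv2.imwrite('pics/'+n,f['frame'][:,:,::-1])
def measure(name,n):
    st=arm.state(); f=cams.grab_frame(name); save(f,n); W={}
    for k in range(6):
        L=landmark_of(f'pad{k+1}_top',f)
        if L: W[k]=toplane(f,L[0]['location'],.028,st); print(name,k+1,np.round(L[0]['location'],1),round(L[0]['confidence'],2),np.round(W[k],4))
    if len(W)>1:
        th,t,P,e=fit(W); print('yaw',th,'t',t,'res mm',np.round(e*1000,1)); print(np.round(P,4))
    return f,st
E
python3 - <<'E'
from h import *
for c in ['scene','side','wrist']:
    f,st=measure(c,c+'0.png')
    for t in ['plate','bottle','rotator','cushion','swivel','nut','wrench']:
        L=landmark_of(t,f)
        if L: print(t,round(L[0]['confidence'],2),np.round(toplane(f,L[0]['location'],0,st)[:2],3))
s=arm.state(); print(s['clock'],s['eef_rot'],s['width'],s['ft_force'],arm.grip_point_offset)
E
```

```text
scene 1 [227.  176.3] 0.63 [0.4951 0.0033 0.028 ]
scene 2 [233.  212.7] 0.38 [ 0.6194 -0.0827  0.028 ]
scene 3 [225.6 202.2] 0.64 [ 0.575  -0.0713  0.028 ]
scene 4 [213.1 194.7] 0.55 [ 0.5282 -0.0781  0.028 ]
scene 5 [204.2 191.7] 0.6 [ 0.5015 -0.0893  0.028 ]
scene 6 [193.4 184. ] 0.5 [ 0.455  -0.0924  0.028 ]
yaw -2.552041830182768 t [ 0.5308746  -0.07240154] res mm [120.6  65.3  41.4  23.4  26.3  45.2]
[[ 0.614  -0.0168]
 [ 0.5769 -0.0332]
 [ 0.5397 -0.0496]
 [ 0.5059 -0.0711]
 [ 0.4788 -0.1024]
 [ 0.4589 -0.1374]]
plate 0.82 [ 0.556 -0.088]
bottle 0.53 [0.612 0.418]
rotator 0.63 [ 0.651 -0.213]
cushion 0.53 [0.479 0.021]
swivel 0.7 [0.617 0.016]
nut 0.44 [ 0.481 -0.203]
wrench 0.76 [ 0.497 -0.445]
side 1 [277.7 224.1] 0.37 [ 0.6422 -0.0859  0.028 ]
side 2 [268.2 221.2] 0.53 [ 0.6141 -0.0693  0.028 ]
side 3 [253.1 224.2] 0.48 [ 0.565  -0.0772  0.028 ]
side 4 [243.4 221.6] 0.49 [ 0.5355 -0.0619  0.028 ]
side 5 [228.1 229.8] 0.62 [ 0.4848 -0.0929  0.028 ]
side 6 [219.3 230.2] 0.44 [ 0.4572 -0.0915  0.028 ]
yaw -3.1362185769666837 t [ 0.54915274 -0.08413728] res mm [ 7.3  9.   8.3  9.8 13.2  8.2]
[[ 0.6492 -0.0836]
 [ 0.6091 -0.0768]
 [ 0.5691 -0.07  ]
 [ 0.5291 -0.0692]
 [ 0.4891 -0.0805]
 [ 0.4532 -0.0987]]
plate 0.82 [ 0.558 -0.083]
bottle 0.61 [0.61  0.446]
rotator 0.79 [ 0.647 -0.219]
cushion 0.59 [0.486 0.029]
swivel 0.56 [0.628 0.037]
nut 0.68 [ 0.498 -0.206]
wrench 0.89 [ 0.508 -0.458]
2.1 [ 9.90510091e-01  1.37440020e-01  4.30700790e-06 -2.58722776e-05] 0.08527516216448258 [ 0.04509562 -0.36310258 -0.61605796] -0.0187
```

```bash
python3 - <<'E'
from h import *
im=cv2.imread('pics/scene0.png'); im=cv2.resize(im[120:280,120:340],None,fx=3.5,fy=3.5,interpolation=cv2.INTER_CUBIC); cv2.imwrite('pics/s0c.png',im)
f=cams.grab_frame('wrist'); print(np.round(f['T_tool_cam'],3), np.round(f['intrinsics'],0)); o,M=camRT(f); print(o,M[:,2])
E
```

```text
[[ 0.    -0.948 -0.317  0.082]
 [ 1.     0.001 -0.001  0.   ]
 [ 0.001 -0.317  0.948 -0.142]
 [ 0.     0.     0.     1.   ]] [[264.   0. 257.]
 [  0. 264. 188.]
 [  0.   0.   1.]]
[ 0.228524   -0.50698123  0.37283266] [-0.30511441 -0.08514656 -0.94850159]
```

View pics/s0c.png

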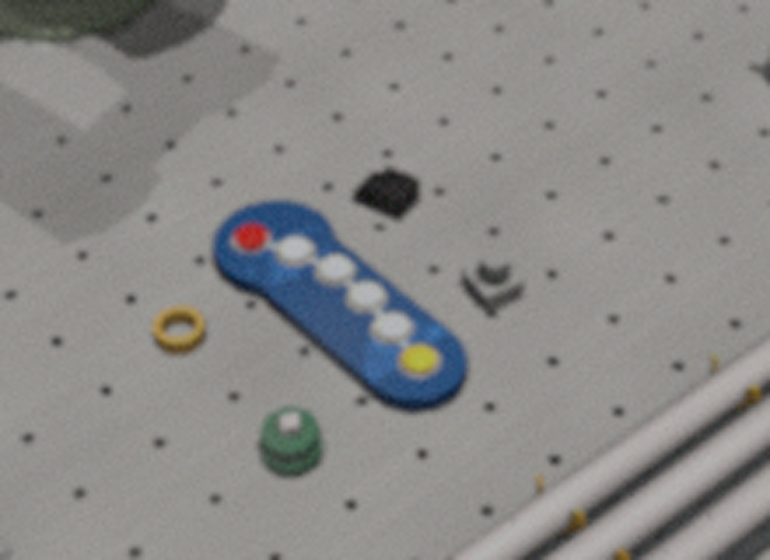

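>>> arm_command(commands=[1,34,-21,0,0,0,0,1,34,-21,0,0,0,0,1,34,-21,0,0,0,0,1,34,-21,0,0,0,0,1,34,-21,0,0,0,0,1,34,-21,0,0,0,0,1,34,-21,0,0,0,0,1,34,-21,0,0,0,0,1,34,-21,0,0,0,0,1,34,-21,0,0,0,0], newtons=30)

```text
clock: 2.98
eef_pos: [0.427, -0.2323, 0.2306]
eef_rot: [0.992, 0.129, 0.0, 0.004]
ft_force: [0.3, -1.7, 0.9]
width: -0.0
```

>>> arm_command(commands=[1,29,-22,0,0,0,0,1,29,-22,0,0,0,0,1,29,-22,0,0,0,0,1,29,-22,0,0,0,0,1,29,-22,0,0,0,0,1,15,-10,0,0,0,0.08,1,0,0,0,0,0,0.09,1,0,0,0,0,0,0.08,1,0,0,0,0,0,0])

```text
clock: 3.73
eef_pos: [0.5622, -0.0572, 0.2302]
eef_rot: [1.0, 0.006, 0.004, 0.004]
ft_force: [-0.7, -0.3, 0.1]
width: 0.0001
```

```bash
python3 - <<'E'
from h import *
f,st=measure('wrist','w1.png'); print(st['clock'],st['eef_pos'],R.from_quat(st['eef_rot']).as_matrix()[:,0],st['ft_force'])
E
```

```text
wrist 1 [284.4  94.9] 0.94 [ 0.6515 -0.0906  0.028 ]
wrist 2 [278.  128.3] 0.72 [ 0.6113 -0.0842  0.028 ]
wrist 3 [271.4 161.1] 0.84 [ 0.5686 -0.077   0.028 ]
wrist 4 [270.4 188.8] 0.51 [ 0.53   -0.0767  0.028 ]
wrist 5 [274.  213.8] 0.7 [ 0.4928 -0.0828  0.028 ]
wrist 6 [285.7 235.1] 0.77 [ 0.4593 -0.1009  0.028 ]
yaw 3.1232854441353344 t [ 0.55150307 -0.08972109] res mm [0.9 0.5 3.2 3.  2.1 4.2]
[[ 0.6515 -0.0916]
 [ 0.6116 -0.0838]
 [ 0.5718 -0.0761]
 [ 0.5318 -0.0744]
 [ 0.4916 -0.0846]
 [ 0.4553 -0.102 ]]
3.7333 [ 0.56221838 -0.05724167  0.23024921] [0.99990749 0.01128581 0.0075919 ] [-0.67111745 -0.2647478   0.06306346]
```

View pics/w1.png

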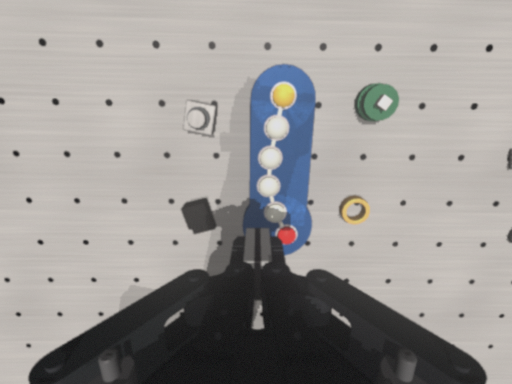

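>>> arm_command(commands=[1,18,7,28,0,0,0,1,18,7,28,0,0,0,1,18,7,28,0,0,0,1,18,7,28,0,0,0,1,18,7,28,0,0,0,1,0,0,10,0,0,0,1,0,0,0,0,0,0,1,0,0,0,0,0,0])

```text
clock: 4.75
eef_pos: [0.6583, -0.099, 0.079]
eef_rot: [1.0, 0.005, 0.007, 0.005]
ft_force: [-0.2, -0.1, -0.1]
width: 0.0002
```

```bash
python3 - <<'E'
from h import *
f,st=measure('wrist','w2.png'); print(st['clock'],st['eef_pos'],R.from_quat(st['eef_rot']).as_matrix()[:,0],R.from_quat(st['eef_rot']).as_matrix()[:,2],st['ft_force'])
E
```

```text
wrist 1 [244.9 215.9] 0.72 [ 0.6531 -0.0894  0.028 ]
wrist 2 [236.3 261. ] 0.6 [ 0.6119 -0.082   0.028 ]
yaw 3.137600230408016 t [ 0.55247858 -0.08890447] res mm [0.6 0.6]
[[ 0.6525 -0.0893]
 [ 0.6125 -0.0821]
 [ 0.5725 -0.075 ]
 [ 0.5325 -0.0738]
 [ 0.4925 -0.0847]
 [ 0.4564 -0.1025]]
4.75 [ 0.65827604 -0.0989767   0.07904053] [0.99984408 0.01015093 0.01444884] [ 0.01454083 -0.00904766 -0.99985334] [-0.18263475 -0.11714653 -0.127016  ]
```

View pics/w2.png

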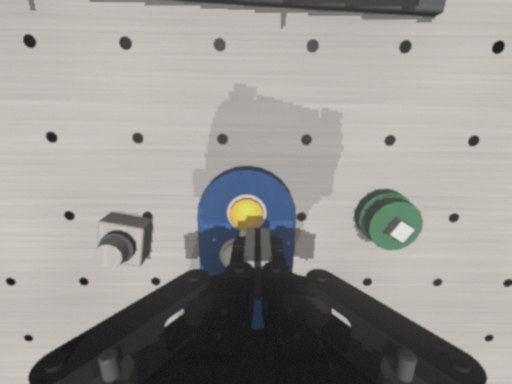

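>>> arm_command(commands=[1,-7,-9,18,0.009,-0.0145,0,1,0,0,18,0,0,0,1,0,0,6,0,0,0,1,0,0,0,0,0,0,1,0,0,0,0,0,0])

```text
clock: 5.52
eef_pos: [0.653, -0.0881, 0.0394]
eef_rot: [1.0, 0.006, 0.003, 0.0]
ft_force: [0.0, 0.2, -0.7]
width: -0.0
```

```bash
cat > st.py <<'E'
from h import *
s=arm.state(); M=R.from_quat(s['eef_rot']).as_matrix()
print(s['clock'],np.round(s['eef_pos'],4),np.round(M[:,0],4),np.round(M[:,2],4),np.round(s['ft_force'],2))
E
python3 st.py
```

```text
5.5167 [ 0.653  -0.0881  0.0394] [0.9999 0.0118 0.0064] [ 6.4e-03 -6.0e-04 -1.0e+00] [ 0.03  0.19 -0.7 ]
```

>>> arm_command(commands=[1,-1,2,7,0,0,0,1,0,0,3,0,0,0,1,0,0,2,0,0,0,1,0,0,1,0,0,0,1,0,0,0,0,0,0])

```text
clock: 5.93
eef_pos: [0.6529, -0.0903, 0.0268]
eef_rot: [1.0, 0.006, 0.004, 0.0]
ft_force: [-0.1, 0.6, 1.1]
width: 0.0001
```

>>> arm_command(commands=[1,0,0,2,0,0,0,1,0,0,2,0,0,0,1,0,0,0,0,0,0])

```text
clock: 6.18
eef_pos: [0.6532, -0.0904, 0.0236]
eef_rot: [1.0, 0.006, 0.004, 0.0]
ft_force: [-2.0, 0.4, 3.0]
width: -0.0003
```

>>> arm_command(commands=[1,0,0,1,0,0,0,1,0,0,0,0,0,0])

```text
clock: 6.35
eef_pos: [0.6532, -0.0904, 0.0231]
eef_rot: [1.0, 0.006, 0.005, 0.0]
ft_force: [-1.2, 0.7, 3.1]
width: -0.0004
```

>>> arm_command(commands=[1,0,0,-8,0,0,0,1,0,0,-8,0,0,0,1,-21,-3,0,0,0,0,1,-20,-3,0,0,0,0,1,0,0,0,0,0,0,1,0,0,0,0,0,0])

```text
clock: 6.85
eef_pos: [0.6139, -0.0857, 0.0424]
eef_rot: [1.0, 0.006, 0.007, 0.001]
ft_force: [-0.2, -0.7, -0.6]
width: 0.0
```

```bash
python3 - <<'E'
from h import *
f,st=measure('wrist','w3.png')
E
python3 st.py
```

```text
wrist 1 [264.3 176.1] 0.67 [ 0.6515 -0.0894  0.028 ]
wrist 2 [254.3 233.6] 0.79 [ 0.6122 -0.0836  0.028 ]
wrist 4 [242.4 327.6] 0.69 [ 0.5342 -0.0754  0.028 ]
yaw -3.137775190815931 t [ 0.55263747 -0.09034183] res mm [1.3 0.7 1.6]
[[ 0.6526 -0.09  ]
 [ 0.6126 -0.0831]
 [ 0.5726 -0.0763]
 [ 0.5326 -0.0754]
 [ 0.4926 -0.0866]
 [ 0.4567 -0.1047]]
7.2 [ 0.614  -0.0856  0.0414] [0.9998 0.0119 0.0137] [ 0.0137 -0.0023 -0.9999] [ 0.52 -0.64 -0.15]
```

View pics/w3.png

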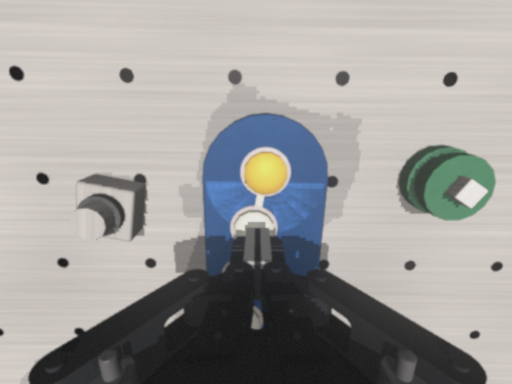

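>>> arm_command(commands=[1,-2,-2.5,8,0.002,-0.013,0,1,0,0,4,0,0,0,1,0,0,3,0,0,0,1,0,0,1.5,0,0,0,1,0,0,1,0,0,0,1,0,0,0,0,0,0])

```text
clock: 7.7
eef_pos: [0.6134, -0.0834, 0.0219]
eef_rot: [1.0, 0.006, 0.0, 0.001]
ft_force: [-0.8, -1.0, 3.4]
width: 0.0
```

>>> arm_command(commands=[1,0,0,-8,0,0,0,1,0,0,-7,0,0,0,1,-21,-4,0,0,0,0,1,-20,-4,0,0,0,0,1,0,0,0,0,0,0,1,0,0,0,0,0,0])

```text
clock: 8.2
eef_pos: [0.5725, -0.0759, 0.0404]
eef_rot: [1.0, 0.006, 0.002, 0.001]
ft_force: [0.6, -0.6, 0.3]
width: 0.0
```

>>> arm_command(commands=[1,0,0,8,0,0,0,1,0,0,4,0,0,0,1,0,0,2,0,0,0,1,0,0,1,0,0,0,1,0,0,1,0,0,0,1,0,0,0,0,0,0])

```text
clock: 8.7
eef_pos: [0.5758, -0.0766, 0.0236]
eef_rot: [1.0, 0.006, 0.003, 0.001]
ft_force: [-2.5, -0.3, 3.0]
width: -0.0
```

>>> arm_command(commands=[1,-1,0,1,0,0,0,1,0,0,0,0,0,0])

```text
clock: 8.87
eef_pos: [0.5758, -0.0766, 0.0229]
eef_rot: [1.0, 0.006, 0.003, 0.001]
ft_force: [-0.9, -0.1, 3.9]
width: -0.0
```

>>> arm_command(commands=[1,0,0,-8,0,0,0,1,0,0,-7,0,0,0,1,-21,-1,0,0,0,0,1,-20,-1,0,0,0,0,1,0,0,0,0,0,0,1,0,0,0,0,0,0])

```text
clock: 9.37
eef_pos: [0.5361, -0.076, 0.0413]
eef_rot: [1.0, 0.006, 0.006, 0.002]
ft_force: [0.5, -0.4, 0.1]
width: 0.0003
```

```bash
python3 - <<'E'
from h import *
f,st=measure('wrist','w4.png')
E
python3 st.py
```

```text
wrist 1 [288.   35.2] 0.93 [ 0.65   -0.0904  0.028 ]
wrist 2 [271.9 110.7] 0.93 [ 0.6123 -0.0832  0.028 ]
wrist 3 [256.4 180.6] 0.85 [ 0.5711 -0.0749  0.028 ]
wrist 4 [257.4 238.7] 0.84 [ 0.5312 -0.076   0.028 ]
wrist 6 [473.   59.6] 0.62 [ 0.6394 -0.1893  0.028 ]
yaw -1.9363074908544282 t [ 0.60032879 -0.11628323] res mm [69.  25.6 29.3 71.9 64. ]
[[ 0.6361 -0.0229]
 [ 0.6152 -0.0577]
 [ 0.5944 -0.0926]
 [ 0.5792 -0.1296]
 [ 0.5751 -0.1709]
 [ 0.5791 -0.2109]]
9.7167 [ 0.5363 -0.0759  0.0403] [0.9999 0.0125 0.0107] [ 0.0107 -0.003  -0.9999] [ 0.23  0.04 -0.36]
```

>>> arm_command(commands=[1,-5,0,8,0.003,-0.0105,0,1,-0.5,0,4,0,0,0,1,-0.5,0,2,0,0,0,1,0,0,1,0,0,0,1,0,0,1,0,0,0,1,0,0,0,0,0,0])

```text
clock: 10.22
eef_pos: [0.5315, -0.0761, 0.0225]
eef_rot: [1.0, 0.006, 0.0, -0.0]
ft_force: [-0.8, 0.9, 4.3]
width: -0.0001
```

>>> arm_command(commands=[1,0,0,-8,0,0,0,1,0,0,-7,0,0,0,1,-20,4.5,0,0,0,0,1,-20,4.5,0,0,0,0,1,0,0,0,0,0,0,1,0,0,0,0,0,0])

```text
clock: 10.72
eef_pos: [0.4918, -0.086, 0.041]
eef_rot: [1.0, 0.007, 0.001, 0.0]
ft_force: [0.7, 0.1, -0.5]
width: 0.0001
```

```bash
python3 - <<'E'
from h import *
f,st=measure('wrist','w5.png')
E
python3 st.py
```

```text
wrist 2 [255.1  20.6] 0.72 [ 0.6116 -0.0831  0.028 ]
wrist 3 [242.3 104.4] 0.79 [ 0.571  -0.0764  0.028 ]
wrist 4 [240.3 170.4] 0.95 [ 0.5331 -0.075   0.028 ]
wrist 5 [257.8 229.7] 0.75 [ 0.4935 -0.0862  0.028 ]
wrist 6 [282.5 276.4] 0.5 [ 0.4578 -0.1038  0.028 ]
yaw -3.1412526683389776 t [ 0.55258682 -0.09009654] res mm [1.  1.6 0.5 0.9 1.2]
[[ 0.6526 -0.0901]
 [ 0.6126 -0.0831]
 [ 0.5726 -0.0761]
 [ 0.5326 -0.0751]
 [ 0.4926 -0.0861]
 [ 0.4566 -0.1041]]
11.0667 [ 0.4921 -0.0858  0.0402] [0.9999 0.0147 0.0021] [ 2.2e-03 -6.0e-04 -1.0e+00] [ 0.09 -0.19 -0.18]
```

View pics/w5.png

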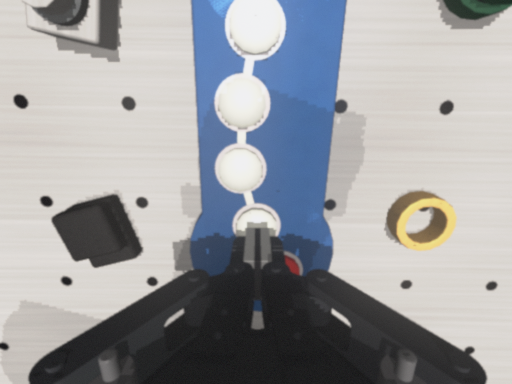

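The fingers stand right over pad 5 (257,225). The red pad is just behind them near (285,270), and the plate has not moved.

>>> arm_command(commands=[1,0,0,8,0,0,0,1,-0.5,0,4,0,0,0,1,-0.5,0,2,0,0,0,1,0,0,1.5,0,0,0,1,0,0,1,0,0,0,1,0,0,0,0,0,0])

```text
clock: 11.57
eef_pos: [0.493, -0.0859, 0.022]
eef_rot: [1.0, 0.008, 0.002, 0.001]
ft_force: [-1.2, 0.6, 4.3]
width: 0.0
```

>>> arm_command(commands=[1,0,0,-8,0,0,0,1,0,0,-7,0,0,0,1,-18.5,8.5,0,0,0,0,1,-18.5,8.5,0,0,0,0,1,0,0,0,0,0,0,1,0,0,0,0,0,0])

```text
clock: 12.07
eef_pos: [0.456, -0.1038, 0.0402]
eef_rot: [1.0, 0.008, 0.003, 0.001]
ft_force: [0.2, -0.0, 0.7]
width: 0.0002
```

```bash
python3 - <<'E'
from h import *
f,st=measure('wrist','w6.png')
E
python3 st.py
```

```text
wrist 3 [209.5  31.4] 0.74 [ 0.5705 -0.0772  0.028 ]
wrist 4 [207.7 109.6] 0.8 [ 0.5322 -0.0746  0.028 ]
wrist 5 [227.1 177.5] 0.81 [ 0.4929 -0.0847  0.028 ]
wrist 6 [257.8 231.8] 0.58 [ 0.4566 -0.1039  0.028 ]
yaw 3.132818147249091 t [ 0.55201775 -0.09019374] res mm [1.8 0.4 1.3 0.9]
[[ 0.652  -0.0911]
 [ 0.6121 -0.0837]
 [ 0.5721 -0.0764]
 [ 0.5322 -0.075 ]
 [ 0.4921 -0.0857]
 [ 0.4559 -0.1034]]
12.4167 [ 0.4564 -0.1034  0.0395] [0.9998 0.0182 0.0048] [ 0.0049 -0.0014 -1.    ] [ 0.49  0.13 -0.48]
```

Over the red pad; press and hold about 5 mm down.

>>> arm_command(commands=[1,0,0,7,0,0,0,1,-0.5,0,4,0,0,0,1,-0.5,0,2,0,0,0,1,0,0,1,0,0,0,1,0,0,1,0,0,0,1,0,0,0,0,0,0])

```text
clock: 12.92
eef_pos: [0.4571, -0.1034, 0.0228]
eef_rot: [1.0, 0.01, 0.003, 0.001]
ft_force: [0.1, -0.2, 3.2]
width: 0.0
```

>>> arm_command(commands=[1,0,0,0,0,0,0,1,0,0,0,0,0,0,1,0,0,0,0,0,0,1,0,0,0,0,0,0])

```text
clock: 13.25
eef_pos: [0.4572, -0.1034, 0.0233]
eef_rot: [1.0, 0.01, 0.003, 0.001]
ft_force: [-1.5, 0.2, 3.6]
width: -0.0003
```

```bash
python3 - <<'E'
from h import *
f,st=measure('wrist','w7.png')
E
python3 st.py
```

```text
wrist 3 [201.2  25.4] 0.79 [ 0.5702 -0.0755  0.028 ]
wrist 4 [203.3 113.9] 0.97 [ 0.5316 -0.0747  0.028 ]
wrist 5 [224.7 192.1] 0.74 [ 0.4905 -0.0846  0.028 ]
wrist 6 [257.8 243.5] 0.52 [ 0.459  -0.1034  0.028 ]
yaw -3.1355428066777735 t [ 0.55185097 -0.0890865 ] res mm [1.6 0.5 1.6 3. ]
[[ 0.6518 -0.0885]
 [ 0.6118 -0.0817]
 [ 0.5718 -0.075 ]
 [ 0.5318 -0.0742]
 [ 0.4918 -0.0854]
 [ 0.4559 -0.1037]]
13.6 [ 0.4571 -0.1033  0.0232] [0.9998 0.0194 0.0064] [ 0.0064 -0.0019 -1.    ] [-0.44  0.22  2.68]
```

View pics/w7.png

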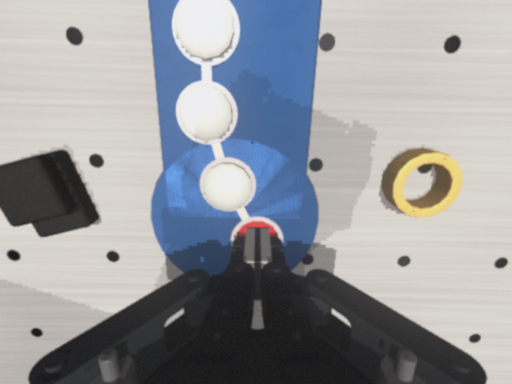

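The fingers rest on the red pad (257,232) and hold it steadily about 4.8 mm down at roughly 3 N. The other visible pads are up, and the plate is where it was.

```bash
python3 -c "
from rig import arm
print(arm.job_done())"
```

```text
the job is handed in; nothing more can be done
None
```

I pressed all six spring pads once each with the shut fingertips, in order from the yellow heel pad to the red toe pad. I lifted clear between pads and handed the job in at about 13.6 s.

| Pad | Pressed down about | Vertical force about |
|---|---|---|
| 1 (yellow, heel) | 4.9 mm | 3.1 N |
| 2 (white) | 6.1 mm | 3.4 N |
| 3 (white) | 5.1 mm | 3.9 N |
| 4 (white) | 5.5 mm | 4.3 N |
| 5 (white) | 6.0 mm | 4.3 N |
| 6 (red, toe) | 4.8 mm, still held | 3 N |

Depths come from the measured fingertip height against the 28 mm crown, so they are not a direct reading of the pads. None of the pads reached the bottom at 8 mm.

- **Final hold:** on the last check the red pad was steady, with the fingertips at 23.2 mm height.
- **Plate:** the fitted pad positions agreed to about 1–2 mm from first to last picture, within measurement error, so I saw no sign that the plate moved.
- **Other objects:** I touched nothing else. The last picture shows only the cushion and nut near the plate, and I did not re-measure the loose objects at the end.
- **Off or disagreeing readings:**
  - The fingertips drifted about 3 mm off centre on pad 3, with up to 2.5 N sideways.
  - The first scene-camera detection of the heel pad was wrong, so I did not use it.
  - One wrist detection of the red pad was false, apparently the rotator, and I discarded it.

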